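# Rake the heaped nuts level and up to the feeder gate

## Task

Take the small upright rake from its rest and rake the heap of steel hex nuts in the feeder trough down into one even layer, every nut flat on the deck. Then rake from behind to close the whole layer up against the spring gate until you feel the gate's spring give - a firm but gentle push at the gate, about 8 N, never forcing it - and stand the rake upright back in the pocket of its rest. Touch the nuts with the rake only, do not press the rake hard on the trough, and leave the other things where they are.

Things in the scene. Friction and masses are not known exactly. Their poses are not given: they have to be found in the camera images.
- feeder: fixed aluminium trough on a grey base, 126 x 232 mm, walls 48 mm high. Origin: centre of trough, on the bench. Long axis = its y: spring gate at the -y end, rear wall at y = +90 mm. Rigid deck at z = 20 mm, inner width 98 mm (x). Heap at the start: two rows of three nuts flat on the deck (centres at y = 8 and 37 mm), three more on top (y 16 to 28 mm); the deck behind, y over 53 mm, is clear
- gate: spring gate at the -y end of the feeder: fixed grey bracket 108 x 10 x 40 mm (its origin: underside centre, feeder y = -125 mm) carrying a steel plate 94 mm wide, 2 to 27 mm above the deck. A thumb screw sets where the plate stands: its inner face is anywhere from feeder y = -96 to -74 mm, not reported. Pushed outward (-y) the plate gives at about 2 N, then 8 N per mm, stop at 8 mm
- rest: fixed grey plastic rake rest, flange 126 x 58 mm, with an open pocket 98 (x) x 30 (y) mm inside walls 20 mm high. Origin: pocket centre, on the bench; the pocket floor is 6 mm above it. Behind the feeder stands a fixed test fixture with a raised lid: swing the arm past in front of it
- rake: loose upright hand rake, 0.16 kg, 110 mm tall, standing in the rest. Origin: centre of the tine tips' plane, z up. Six steel tines in a row along x (83 mm over all, 10 mm deep in y, 36 mm long, gaps 7 mm), head bar 86 x 14 mm at z 34 to 48, wooden grip 60 (x) x 18 (y) mm, flat sides, z 66 to 110: pinch it across its 18 mm from above. Rakes along its y; half turn is the same
- dish: bystander: round steel dish, 92 mm wide, 21 mm high; origin centre of underside. The dish and the rake rest may have changed places
- tape: bystander: roll of black tape, 70 mm wide, 20 mm high; origin centre of underside
- gauge: bystander: notched aluminium gauge block 25 x 60 x 16 mm; origin centre of underside
- nut_0: hex nut, 24 mm over the flats, 9 mm thick, 17 to 35 g, lying at any turn. Origin: its centre; z: the hole axis (either face may be up). Starts flat on the deck. Drawn over an edge it may come to rest standing on a side, 24 to 28 mm high; a push at its top tips it flat
- nut_1: hex nut, 24 mm over the flats, 9 mm thick, 17 to 35 g, lying at any turn. Origin: its centre; z: the hole axis (either face may be up). Starts flat on the deck. Drawn over an edge it may come to rest standing on a side, 24 to 28 mm high; a push at its top tips it flat
- nut_2: hex nut, 24 mm over the flats, 9 mm thick, 17 to 35 g, lying at any turn. Origin: its centre; z: the hole axis (either face may be up). Starts flat on the deck. Drawn over an edge it may come to rest standing on a side, 24 to 28 mm high; a push at its top tips it flat
- nut_3: hex nut, 24 mm over the flats, 9 mm thick, 17 to 35 g, lying at any turn. Origin: its centre; z: the hole axis (either face may be up). Starts flat on the deck. Drawn over an edge it may come to rest standing on a side, 24 to 28 mm high; a push at its top tips it flat
- nut_4: hex nut, 24 mm over the flats, 9 mm thick, 17 to 35 g, lying at any turn. Origin: its centre; z: the hole axis (either face may be up). Starts flat on the deck. Drawn over an edge it may come to rest standing on a side, 24 to 28 mm high; a push at its top tips it flat
- nut_5: hex nut, 24 mm over the flats, 9 mm thick, 17 to 35 g, lying at any turn. Origin: its centre; z: the hole axis (either face may be up). Starts flat on the deck. Drawn over an edge it may come to rest standing on a side, 24 to 28 mm high; a push at its top tips it flat
- nut_6: hex nut, 24 mm over the flats, 9 mm thick, 17 to 35 g, lying at any turn. Origin: its centre; z: the hole axis (either face may be up). Starts flat on top of the others. Drawn over an edge it may come to rest standing on a side, 24 to 28 mm high; a push at its top tips it flat
- nut_7: hex nut, 24 mm over the flats, 9 mm thick, 17 to 35 g, lying at any turn. Origin: its centre; z: the hole axis (either face may be up). Starts flat on top of the others. Drawn over an edge it may come to rest standing on a side, 24 to 28 mm high; a push at its top tips it flat
- nut_8: hex nut, 24 mm over the flats, 9 mm thick, 17 to 35 g, lying at any turn. Origin: its centre; z: the hole axis (either face may be up). Starts flat on top of the others. Drawn over an edge it may come to rest standing on a side, 24 to 28 mm high; a push at its top tips it flat

How it is judged:
On the way, in this order (a step that is already met when the one before it is completed fails the run):
1. the rake is lifted out of its rest (z of rake in the frame of rest above 0.03 m), for 0.1 s.
2. with all nuts flat on the deck, closed up at the gate end, the layer presses the gate with more than 4 N (z of nut_0 in the frame of feeder between 0.021 and 0.0275 m and angle between the z axis of each of nut_0, nut_1, nut_2, nut_3, nut_4, nut_5, nut_6, nut_7, nut_8 and the z axis of feeder, either way round below 0.15 rad and y of each of nut_0, nut_1, nut_2, nut_3, nut_4, nut_5, nut_6, nut_7, nut_8 in the frame of feeder below 0 m and z of nut_1 in the frame of feeder between 0.021 and 0.0275 m and z of nut_2 in the frame of feeder between 0.021 and 0.0275 m and z of nut_3 in the frame of feeder between 0.021 and 0.0275 m and z of nut_4 in the frame of feeder between 0.021 and 0.0275 m and z of nut_5 in the frame of feeder between 0.021 and 0.0275 m and z of nut_6 in the frame of feeder between 0.021 and 0.0275 m and z of nut_7 in the frame of feeder between 0.021 and 0.0275 m and z of nut_8 in the frame of feeder between 0.021 and 0.0275 m and contact force between gate and anything else above 4 N and contact force between rake and gate below 0.5 N), for 0.2 s.
At the end, for the whole second after the job is handed in: All nine nuts lie flat on the deck in one layer (within 0.15 rad, either face up, centres 1 to 7.5 mm above the deck), closed up to the gate (centres past the middle of the trough), at rest; the rake stands upright (within 0.1 rad) on the pocket floor of its rest, within 12 mm of its centre (z of nut_0 in the frame of feeder between 0.021 and 0.0275 m and angle between the z axis of each of nut_0, nut_1, nut_2, nut_3, nut_4, nut_5, nut_6, nut_7, nut_8 and the z axis of feeder, either way round below 0.15 rad and y of each of nut_0, nut_1, nut_2, nut_3, nut_4, nut_5, nut_6, nut_7, nut_8 in the frame of feeder below 0 m and z of nut_1 in the frame of feeder between 0.021 and 0.0275 m and z of nut_2 in the frame of feeder between 0.021 and 0.0275 m and z of nut_3 in the frame of feeder between 0.021 and 0.0275 m and z of nut_4 in the frame of feeder between 0.021 and 0.0275 m and z of nut_5 in the frame of feeder between 0.021 and 0.0275 m and z of nut_6 in the frame of feeder between 0.021 and 0.0275 m and z of nut_7 in the frame of feeder between 0.021 and 0.0275 m and z of nut_8 in the frame of feeder between 0.021 and 0.0275 m and horizontal distance between rake and rest below 0.012 m and z of rake in the frame of rest below 0.012 m and angle between rake's own z axis and vertical below 0.1 rad and linear speed of each of rake, nut_0, nut_1, nut_2, nut_3, nut_4, nut_5, nut_6, nut_7, nut_8 below 0.02 m/s); the robot touches nothing.
It fails at once if the gate is forced (more than 15 N) (contact force between gate and anything else above 15 N).
It fails at once if the rake is pressed on the feeder with more than 20 N (contact force between rake and feeder above 20 N).
It fails at once if a nut is touched with the fingers (contact force between the fingers and nut_0 above 0.5 N or contact force between the fingers and nut_1 above 0.5 N or contact force between the fingers and nut_2 above 0.5 N or contact force between the fingers and nut_3 above 0.5 N or contact force between the fingers and nut_4 above 0.5 N or contact force between the fingers and nut_5 above 0.5 N or contact force between the fingers and nut_6 above 0.5 N or contact force between the fingers and nut_7 above 0.5 N or contact force between the fingers and nut_8 above 0.5 N).
It fails at once if a bystander is moved more than 15 mm (distance of any of dish, tape, gauge from where it was at the start of the episode above 0.015 m).
It also fails if it takes over 64 s, if anything falls off the work surface, if the arm or the gripper's body presses on something with over 40 N, if the wrist force passes 120 N, or if a joint passes its speed limit or range.

## Robot

A 7-joint arm with a two-finger parallel gripper is mounted at the origin on a cart in front of the work surface, level with it; the furniture and walls round the work are solid. World frame = base frame: x ahead of the robot, y to its left, z up, the work surface at z = 0. Lengths are in m, angles in rad, forces in N, time in s.
With the tool pointing down it reaches from about 0.425 to 0.95 m from the base axis. Payload 16.7 kg.
Tool frame: the origin (TCP) lies between the finger pads; the fingertips stand 8 mm ahead of it and the grasp point (between the pads) lies 11 mm behind it; z points along the fingers, y is the direction in which the jaws open and shut (so a half turn about z gives the same grasp; the last joint's range is limited). The gripper opens to 94 mm and grips with 3 to 60 N. Pads are 16 mm wide; open, the fingers measure 119 mm over their backs; the gripper's body (75 mm by 177 mm) begins 78 mm behind the grasp point.
Start: joints at [-1.446, 0.426, 0.074, 1.606, -0.034, 1.111, -0.067], TCP at [0.183, 0.65, 0.192] pointing down, gripper open.
Joint ranges: [-2.85, 2.85], [-0.5, 2.14], [-1.23, 1.37], [0.21, 2.46], [-1.02, 4.16], [0.16, 2.05], [-2.73, 2.73]. Speed limits (rad/s): [1.89, 1.89, 2.39, 2.39, 3.01, 3.01, 3.01].

## Interface

Orientations are given as a unit quaternion [w, x, y, z].
In Python, from plant import observe, optics, workorder, models gives the robot as it stands.
- The arm moves only by the shell command python3 -m pendant 'ROWS'. ROWS is JSON, a list of rows, each a list of 7 numbers: the shift along the tool's x, y, z in m, then the turn, a rotation vector about the tool's x, y, z in degrees, then the closure, from 0 (fully open) to 1 (shut). A call has 1 to 20 rows; each row shifts and turns the commanded pose from where the row before left it, along the tool's axes as they then stand; what a row does not reach is not made up. A row lasts 1/8 s, in which the tool goes at most 62.5 mm and 10.7 degrees, less where a joint would pass 70% of its speed; a pose out of reach is approached as far as the arm can. A call is refused whole if a number of a shift passes 0.0625 or a number of a turn 10.7, either way. A call with a gripper value outside its range is refused whole. The fingers move at their own pace and stop on an object; the grip force is fixed at half the most. Time passes only in rows, so rows that do not move let the fingers close. It gives the time, the measured TCP pose, the force and the opening at its end, in the units of the state.
- observe(): the state, without advancing time (a new reading comes with each control period).
- optics.snapshot(name): name is "side" or "top"; returns the picture (480x640x3 uint8, red, green, blue); there is no depth.
- optics.camera_params(name): a dict with "mtx" (3x3 intrinsics, pixels), "position" and "rotation" of the camera in the world. Camera axes: x right, y down, z forward; pixel columns grow to the right and rows downward; lengths in m; the calibration is good to about 2 mm. A picture is of the moment at which its call begins. camera_params takes no time and is no camera call.
- workorder.job_done(): hands the job in, once; it reports no verdict.
Trained networks look in the newest picture that a camera, given by its name, has taken for a name from the list of things; names that differ only in an ending like _2 or _b are one class to them, and where a whole thing is asked for, a point or a joint stands for the part that bears it (a point fixed in the world has none). Each returns a list of dicts, best first, with "confidence" (0 to 1); they miss things now and then, are a little off and sometimes report something else, mostly with a low value. They report only what shows in the picture. A call takes as long as a camera call.
- models.search_frame(camera, query): "xy" ([column, row] in pixels, amid what is visible of it).
- models.cut_out(camera, query): "region" (480x640 bool, what is visible of it) and "xy" ([column, row] in pixels, amid what is visible of it).
The state is a dict: "time_s": time; "joint_positions": joint angles; "qd": joint speeds; "joint_torque": joint torques, N m; "tool_pos": TCP position; "tcp_rot": TCP orientation; "force": force on the tool from outside, world axes, zero at the start; "wrist_torque": the same for the moment, N m; "gripper_width": finger opening in m.
Only numpy, scipy, OpenCV 4.12 (cv2) and the standard library are available. Lean on these libraries where they do the work, as an engineer would, in place of code of your own. Each camera call takes 0.05 s, during which the arm holds its last target. There are 200 camera calls.

## Working session

There is one attempt and no reset: what is moved stays moved. The work goes in short steps, Python scripts to look and compute and a shell command to move; the robot and the scene stay as the last step left them, time stands still between calls to the robot, and variables do not carry over. Pictures are saved under pics/ and viewed, about 8 in all and at most 12, crops included, and the job is handed in when it is done.

```bash
ls; mkdir -p pics
python3 - <<'E'
from plant import observe, optics, models
import cv2,numpy as np
print(observe())
for c in("top","side"):
    im=optics.snapshot(c); cv2.imwrite(f"pics/{c}0.png",im[:,:,::-1])
    p=optics.camera_params(c); print(c,p)
    for q in("feeder","gate","rest","rake","dish","tape","gauge"):
        print(q,[(np.round(d["xy"]).tolist(),round(d["confidence"],2)) for d in models.search_frame(c,q)][:3])
print(observe()["time_s"])
E
```

```text
pics
{'time_s': 0.0, 'joint_positions': array([-1.4455122 ,  0.426713  ,  0.07383051,  1.60661328, -0.03403376,
        1.11078614, -0.0671049 ]), 'qd': array([-0.00042393,  0.0004647 ,  0.00111962, -0.00085267, -0.00050143,
       -0.00090015, -0.00196024]), 'joint_torque': array([ 2.85734997e-03, -9.35818076e+01,  3.66851293e+00, -4.54199409e+01,
       -4.85970872e-02,  2.03199300e-02,  1.33978829e-04]), 'tool_pos': array([0.183071  , 0.64922837, 0.19158494]), 'tcp_rot': array([-1.51550375e-05,  1.36954623e-01,  9.90577121e-01, -6.31035894e-04]), 'force': array([-0.37216145,  0.42364437,  0.10981275]), 'wrist_torque': array([-0.00866591,  0.03086727, -0.00403482]), 'gripper_width': 0.09410376909590142}
top {'mtx': array([[530.79637881,   0.        , 328.05882662],
       [  0.        , 530.79637881, 242.42934155],
       [  0.        ,   0.        ,   1.        ]]), 'position': array([ 0.37603205, -0.02892318,  1.01355105]), 'rotation': array([-0.05547995,  0.70923007, -0.69934177,  0.06953971])}
feeder [([350.0, 282.0], 0.85), ([332.0, 276.0], 0.54), ([311.0, 273.0], 0.16)]
gate [([392.0, 289.0], 0.66)]
rest [([463.0, 286.0], 0.67), ([327.0, 290.0], 0.23)]
rake [([478.0, 277.0], 0.78)]
dish [([169.0, 278.0], 0.91)]
tape [([167.0, 199.0], 0.57)]
gauge [([434.0, 205.0], 0.6)]
side {'mtx': array([[501.24165492,   0.        , 318.48039873],
       [  0.        , 501.24165492, 238.04901891],
       [  0.        ,   0.        ,   1.        ]]), 'position': array([0.57085747, 0.84768424, 0.6277683 ]), 'rotation': array([-0.00282347,  0.00611322,  0.88275827, -0.46977919])}
feeder []
gate [([360.0, 208.0], 0.75)]
rest [([344.0, 187.0], 0.77), ([363.0, 340.0], 0.66)]
rake [([343.0, 159.0], 0.56)]
dish [([366.0, 340.0], 0.68)]
tape [([282.0, 353.0], 0.59)]
gauge [([288.0, 198.0], 0.62), ([342.0, 166.0], 0.17)]
0.8
```

View pics/top0.png

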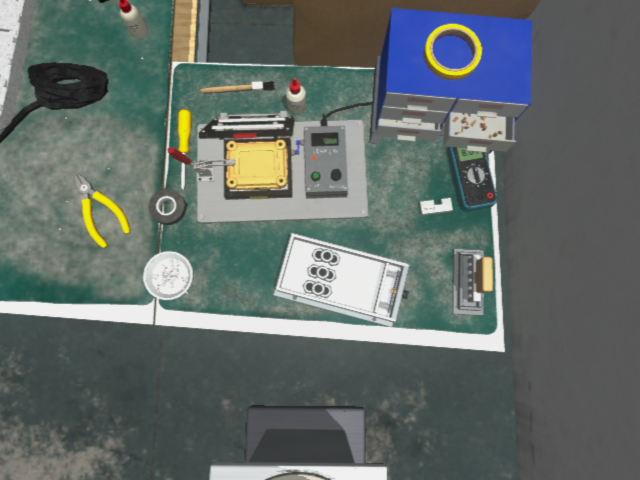

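View pics/side0.png

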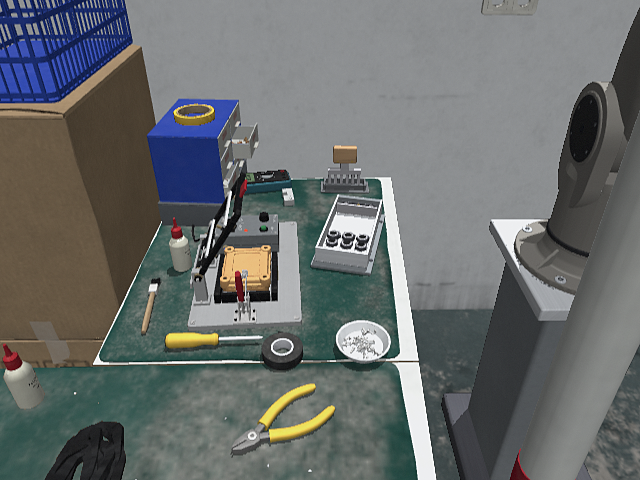

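Top view: feeder at about (342,280) with the gate at the right (~392,290), heap at (320,270), rest and rake at (470,282), dish at (168,275), tape at (167,205), gauge at (436,206). Now I'll measure closer.

```bash
cat > h.py <<'E'
import cv2,numpy as np
from scipy.spatial.transform import Rotation as R
from plant import observe, optics, models
def q2R(q): return R.from_quat([q[1],q[2],q[3],q[0]]).as_matrix()
def px2w(c,uv,z):
    p=optics.camera_params(c); uv=np.atleast_2d(uv).astype(float)
    d=np.c_[uv,np.ones(len(uv))]@np.linalg.inv(p["mtx"]).T@q2R(p["rotation"]).T
    return p["position"]+d*((z-p["position"][2])/d[:,2])[:,None]
def w2px(c,X):
    p=optics.camera_params(c); Y=(np.atleast_2d(X)-p["position"])@q2R(p["rotation"]); Y=Y@p["mtx"].T
    return Y[:,:2]/Y[:,2:]
def crop(im,x0,y0,x1,y1,s): return cv2.resize(im[y0:y1,x0:x1],None,fx=s,fy=s,interpolation=cv2.INTER_CUBIC)
E
python3 - <<'E'
from h import *
im=cv2.imread("pics/top0.png")
a=crop(im,270,225,420,330,5); b=crop(im,440,235,510,325,4)
cv2.imwrite("pics/feed.png",a); 
optics.snapshot("top")
for q,z in(("feeder",.048),("gate",.04),("rest",.0),("rake",.11)):
    r=models.cut_out("top",q)
    for d in r[:1]:
        m=d["region"].astype(np.uint8); pts=cv2.findNonZero(m)[:,0]
        box=cv2.boxPoints(cv2.minAreaRect(px2w("top",pts,z)[:,:2].astype(np.float32)))
        print(q,m.sum(),d["confidence"],"\n",np.round(box,4).tolist(),box.mean(0),[float(np.linalg.norm(box[i]-box[i-1])) for i in(1,2)])
        print(cv2.boundingRect(m))
cv2.imwrite("pics/rest.png",b)
E
```

```text
feeder 7344 0.91 
 [[0.3910999894142151, -0.17829999327659607], [0.5120999813079834, -0.2076999992132187], [0.5685999989509583, 0.024299999698996544], [0.44760000705718994, 0.05380000174045563]] [ 0.47983974 -0.07697167] [0.12459279596805573, 0.23881664872169495]
(273, 233, 137, 94)
gate 796 0.93 
 [[0.4075999855995178, -0.18469999730587006], [0.5049999952316284, -0.20679999887943268], [0.5171999931335449, -0.15289999544620514], [0.4198000133037567, -0.13079999387264252]] [ 0.46240234 -0.16877604] [0.0998990461230278, 0.05528286471962929]
(375, 264, 34, 55)
rest 1175 0.59 
 [[0.42179998755455017, -0.34310001134872437], [0.5475999712944031, -0.3479999899864197], [0.5497000217437744, -0.29350000619888306], [0.42399999499320984, -0.28859999775886536]] [ 0.48578244 -0.31832352] [0.12585267424583435, 0.05454796925187111]
(454, 249, 29, 66)
rake 904 0.79 
 [[0.4404999911785126, -0.3276999890804291], [0.51910001039505, -0.3303999900817871], [0.5205000042915344, -0.28870001435279846], [0.44190001487731934, -0.28600001335144043]] [ 0.4805215  -0.30818924] [0.0786357894539833, 0.04174564406275749]
(468, 255, 25, 46)
```

View pics/feed.png

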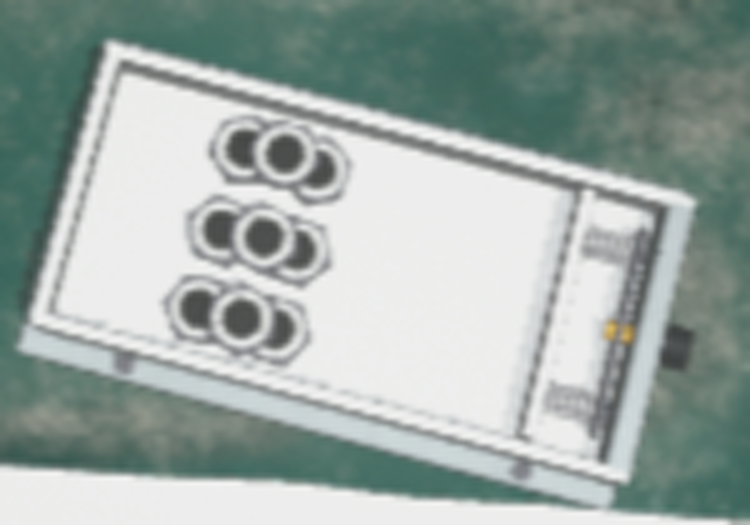

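View pics/rest.png

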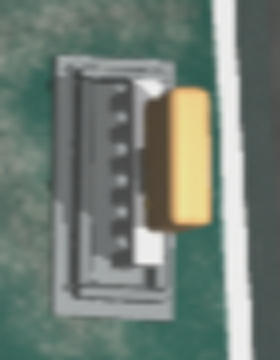

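Crops: feeder rim corners at crop (108,42), (697,200), (630,478), (32,322); gate plate's inner top edge runs about (580,190)-(522,437); three top nuts at (285,152), (264,238), (241,318). Rest: flange (55,55)-(175,318) and orange grip top (172,88)-(210,229).

Run:
```python
from h import *
f=lambda P,s,o:(np.array(P)+.5)/s-.5+np.array(o)
def rep(n,c,uv,z):
    w=px2w(c,uv,z)[:,:2]; e=[round(float(np.linalg.norm(w[i]-w[i-1])),4) for i in range(len(w))]
    print(n,z,np.round(w,4).tolist(),"mid",w.mean(0).round(4),"edges",e)
    return w
F=[(108,42),(697,200),(630,478),(32,322)]
for z in(.048,.068):rep("rim",'top',f(F,5,(270,225)),z)
rep("plate",'top',f([(580,190),(522,437)],5,(270,225)),.047)
rep("rearin",'top',f([(122,68),(50,315)],5,(270,225)),.048)
rep("topnuts",'top',f([(285,152),(264,238),(241,318)],5,(270,225)),.038)
rep("rownuts+y",'top',f([(243,148),(218,230),(198,308)],5,(270,225)),.029)
rep("rownuts-y",'top',f([(320,172),(300,250),(280,328)],5,(270,225)),.029)
rep("flange",'top',f([(55,55),(175,60),(172,318),(55,315)],4,(440,235)),.004)
rep("grip",'top',f([(172,88),(210,88),(210,228),(172,230)],4,(440,235)),.11)
# side view checks
for q in("rest","rake"):
    optics.snapshot("side") if q=="rest" else 0
    r=models.cut_out("side",q)[0]; print(q,cv2.boundingRect(r["region"].astype(np.uint8)))
im=cv2.imread("pics/side0.png"); cv2.imwrite("pics/s1.png",crop(im,300,135,400,285,4))
```

```text
rim 0.048 [[0.5656, 0.0213], [0.5099, -0.1966], [0.4082, -0.1709], [0.4615, 0.0464]] mid [ 0.4863 -0.075 ] edges [0.107, 0.225, 0.1049, 0.2237]
rim 0.068 [[0.5617, 0.0203], [0.5071, -0.1932], [0.4075, -0.1679], [0.4598, 0.0448]] mid [ 0.484 -0.074] edges [0.1048, 0.2203, 0.1027, 0.219]
plate 0.047 [[0.5131, -0.1536], [0.4225, -0.1319]] mid [ 0.4678 -0.1428] edges [0.0932, 0.0932]
rearin 0.048 [[0.5559, 0.0159], [0.4642, 0.0399]] mid [0.51   0.0279] edges [0.0948, 0.0948]
topnuts 0.038 [[0.5269, -0.0449], [0.4947, -0.0375], [0.465, -0.0295]] mid [ 0.4955 -0.0373] edges [0.0639, 0.0331, 0.0308]
rownuts+y 0.029 [[0.5296, -0.0293], [0.4985, -0.0204], [0.4693, -0.0135]] mid [ 0.4991 -0.0211] edges [0.0624, 0.0323, 0.03]
rownuts-y 0.029 [[0.5209, -0.0583], [0.4915, -0.0511], [0.4623, -0.044]] mid [ 0.4916 -0.0511] edges [0.0604, 0.0304, 0.03]
flange 0.004 [[0.549, -0.2911], [0.5474, -0.3495], [0.4232, -0.3431], [0.4239, -0.2874]] mid [ 0.4859 -0.3178] edges [0.1251, 0.0584, 0.1244, 0.0558]
grip 0.11 [[0.5171, -0.314], [0.5174, -0.3306], [0.4567, -0.328], [0.4556, -0.3116]] mid [ 0.4867 -0.3211] edges [0.0615, 0.0166, 0.0607, 0.0164]
rest (321, 178, 48, 16)
rake (328, 146, 33, 38)
```

View pics/s1.png

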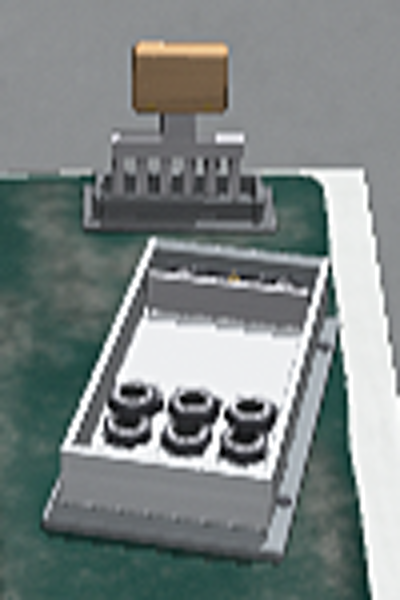

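The side crop shows the rake standing upright in the rest, grip at about (180,75), the nuts stacked in the rear half of the trough, and the gate at the far end. Feeder origin comes out at about (0.4895,-0.058), yaw -14°. The rest is at (0.486,-0.318), yaw -2.3°, with the rake in it. I'll move round the front now.

```bash
python3 -m pendant '[[-0.046,-0.030,-0.006,0,0,0,0],[-0.046,-0.030,-0.006,0,0,0,0],[-0.046,-0.030,-0.006,0,0,0,0],[-0.046,-0.030,-0.006,0,0,0,0],[-0.046,-0.030,-0.006,0,0,0,0],[-0.046,-0.030,0,0,0,0,0],[-0.027,-0.053,0,0,0,0,0],[-0.027,-0.053,0,0,0,0,0],[-0.027,-0.053,0,0,0,0,0],[-0.027,-0.053,0,0,0,0,0],[-0.027,-0.053,0,0,0,0,0],[-0.027,-0.053,0,0,0,0,0]]'; python3 -m pendant '[[-0.019,-0.058,0,0,0,0,0],[-0.019,-0.058,0,0,0,0,0],[-0.019,-0.058,0,0,0,0,0],[-0.019,-0.058,0,0,0,0,0],[-0.019,-0.058,0,0,0,0,0],[-0.019,-0.058,0,0,0,0,0],[0,0,0,0,0,-6.7,0],[0,0,0,0,0,-6.7,0],[0,0,0,0,0,0,0]]'
```

```text
time_s: 2.7
tool_pos: [0.4698, 0.0496, 0.2227]
tcp_rot: [0.0, 0.137, 0.991, 0.0]
force: [1.7, 0.4, 0.5]
gripper_width: 0.0938
time_s: 3.82
tool_pos: [0.4848, -0.3146, 0.2223]
tcp_rot: [0.0, 0.021, 1.0, 0.0]
force: [-0.3, 0.1, -0.8]
gripper_width: 0.0941
```

```bash
python3 -m pendant '[[-0.002,-0.005,0.05,0,0,0,0],[0,0,0.05,0,0,0,0],[0,0,0.039,0,0,0,0],[0,0,0,0,0,0,0],[0,0,0,0,0,0,1],[0,0,0,0,0,0,1],[0,0,0,0,0,0,1],[0,0,0,0,0,0,1],[0,0,0,0,0,0,1],[0,0,0,0,0,0,1],[0,0,0,0,0,0,1],[0,0,0,0,0,0,1]]'
python3 - <<'E'
from h import *
im=optics.snapshot("side"); cv2.imwrite("pics/s2.png",crop(im[:,:,::-1],250,60,430,210,3))
E
```

```text
time_s: 5.32
tool_pos: [0.4866, -0.3195, 0.0833]
tcp_rot: [-0.0, 0.021, 1.0, -0.0]
force: [0.6, 1.2, -0.3]
gripper_width: 0.0178
```

View pics/s2.png

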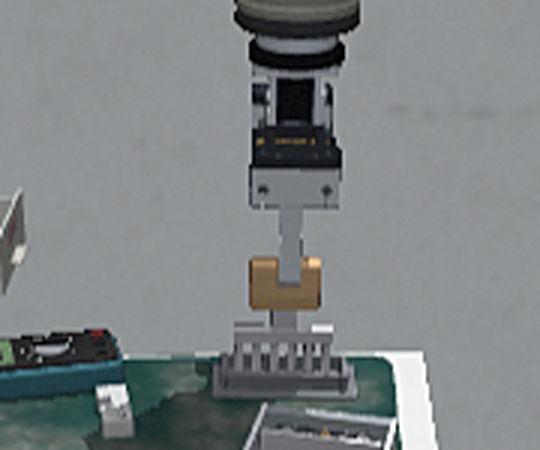

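The rake is gripped centrally (width 17.8 mm) and still upright in the pocket, with its tips 77 mm below the TCP. I'll lift it and carry it to the rear of the trough.

```bash
python3 -m pendant '[[0,0,-0.02,0,0,0,1],[0,0,-0.04,0,0,0,1],[0,0,-0.05,0,0,0,1],[-0.001,0.055,0,0,0,0,1],[-0.001,0.055,0,0,0,0,1],[-0.001,0.055,0,0,0,0,1],[-0.001,0.055,0,0,0,5.8,1],[0.010,0.054,0,0,0,5.8,1],[0.010,0.053,0,0,0,0,1],[0,0,0,0,0,0,1]]'
python3 - <<'E'
from h import *
o=observe(); M=q2R(o["tcp_rot"]); yaw=np.deg2rad(-14); O=np.array([.4895,-.0583])
v=np.array([-np.sin(yaw),np.cos(yaw)]);u=np.array([np.cos(yaw),np.sin(yaw)])
r=o["tool_pos"][:2]-O; print("feeder x,y",r@u,r@v,"tool y ang",np.degrees(np.arctan2(M[1,1],M[0,1])),o["tool_pos"],o["force"])
im=optics.snapshot("side"); cv2.imwrite("pics/s3.png",crop(im[:,:,::-1],260,90,430,280,3))
E
```

```text
time_s: 6.62
tool_pos: [0.5007, 0.0128, 0.1943]
tcp_rot: [0.0, 0.119, 0.993, 0.0]
force: [0.3, -0.3, -2.1]
gripper_width: 0.018
feeder x,y -0.0063313205728747265 0.07166515521391342 tool y ang 76.37301759237485 [0.50069412 0.01276808 0.1943165 ] [ 0.31970473 -0.3354931  -2.10478828]
```

View pics/s3.png

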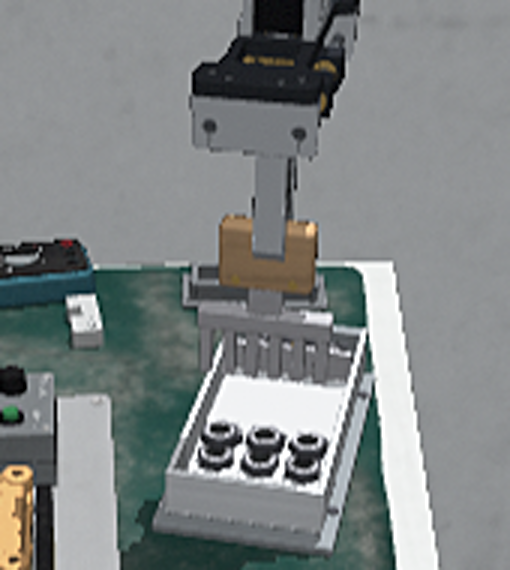

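Rake is upright and square to the trough. I'll centre it, lower it to just above the bottom nuts' tops, and push the top three off forwards.

```bash
python3 -m pendant '[[-0.006,-0.002,0.04,0,0,0,1],[0,0,0.0455,0,0,0,1],[0,-0.009,0,0,0,0,1],[0,-0.009,0,0,0,0,1],[0,0,0,0,0,0,1]]';  python3 -m pendant '[[0,-0.004,0,0,0,0,1],[0,-0.004,0,0,0,0,1],[0,-0.004,0,0,0,0,1],[0,-0.004,0,0,0,0,1],[0,-0.004,0,0,0,0,1],[0,-0.004,0,0,0,0,1],[0,-0.004,0,0,0,0,1],[0,-0.004,0,0,0,0,1],[0,-0.004,0,0,0,0,1],[0,-0.004,0,0,0,0,1],[0,-0.004,0,0,0,0,1],[0,-0.004,0,0,0,0,1],[0,-0.004,0,0,0,0,1],[0,-0.004,0,0,0,0,1],[0,-0.004,0,0,0,0,1],[0,-0.004,0,0,0,0,1],[0,-0.004,0,0,0,0,1],[0,-0.004,0,0,0,0,1],[0,-0.004,0,0,0,0,1],[0,-0.004,0,0,0,0,1]]'
cat >> h.py <<'E'
def pose():
    o=observe(); M=q2R(o["tcp_rot"]); yaw=np.deg2rad(-14); O=np.array([.4895,-.0583])
    v=np.array([-np.sin(yaw),np.cos(yaw)]);u=np.array([np.cos(yaw),np.sin(yaw)])
    r=o["tool_pos"][:2]-O; print("t",o["time_s"],"feeder x,y mm",(1000*r@u).round(2),(1000*r@v).round(2),"z",o["tool_pos"][2].round(4),"ang",np.degrees(np.arctan2(M[1,1],M[0,1])).round(2),"Fv",(o["force"][:2]@v).round(2),"Fu",(o["force"][:2]@u).round(2),"Fz",o["force"][2].round(2))
E
python3 - <<'E'
from h import *
pose()
im=optics.snapshot("side"); cv2.imwrite("pics/s4.png",crop(im[:,:,::-1],290,160,400,280,5))
E
```

```text
time_s: 7.3
tool_pos: [0.5023, -0.0132, 0.1096]
tcp_rot: [0.001, 0.122, 0.992, 0.001]
force: [-0.0, -0.3, -1.7]
gripper_width: 0.0177
time_s: 9.8
tool_pos: [0.4821, -0.0899, 0.1078]
tcp_rot: [-0.0, 0.121, 0.993, -0.0]
force: [0.2, 1.0, -2.0]
gripper_width: 0.0175
t 9.8 feeder x,y mm 0.46 -32.44 z 0.1078 ang 76.05 Fv 1.07 Fu -0.01 Fz -1.98
```

View pics/s4.png

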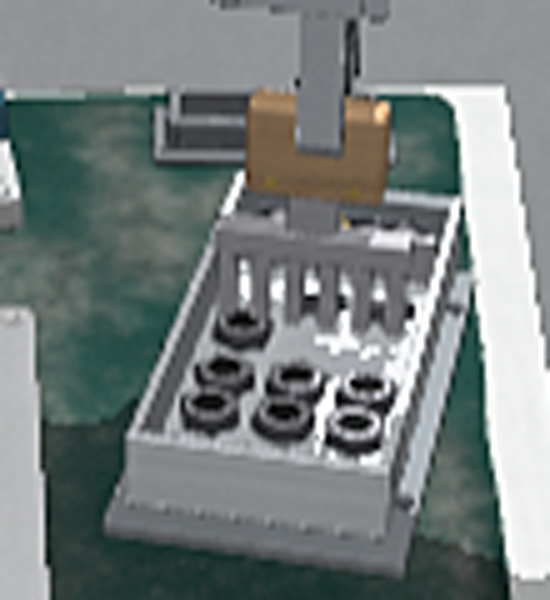

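One top nut (crop (243,325)) has dropped to the deck and the tines passed over it. The other two show in front of the tines, and the six bottom nuts are still in place at y≈360-430. I'll lift, go back, and look.

```bash
python3 -m pendant '[[0,0,-0.03,0,0,0,1],[0,0,-0.03,0,0,0,1],[0,0.05,0,0,0,0,1],[0,0.052,0,0,0,0,1],[0,0,0,0,0,0,1]]'
python3 - <<'E'
from h import *
pose()
a=crop(optics.snapshot("side")[:,:,::-1],290,160,400,280,4);b=crop(optics.snapshot("top")[:,:,::-1],270,225,420,330,3)
c=np.zeros((480,440+450,3),np.uint8);c[:,:440]=a;c[:315,440:]=b;cv2.imwrite("pics/s5.png",cv2.resize(c,(800,431)))
E
```

```text
time_s: 10.48
tool_pos: [0.5074, 0.0132, 0.1676]
tcp_rot: [-0.0, 0.119, 0.993, 0.0]
force: [-0.1, 0.4, -1.5]
gripper_width: 0.0179
t 10.475 feeder x,y mm 0.08 73.67 z 0.1676 ang 76.36 Fv 0.34 Fu -0.23 Fz -1.55
```

View pics/s5.png

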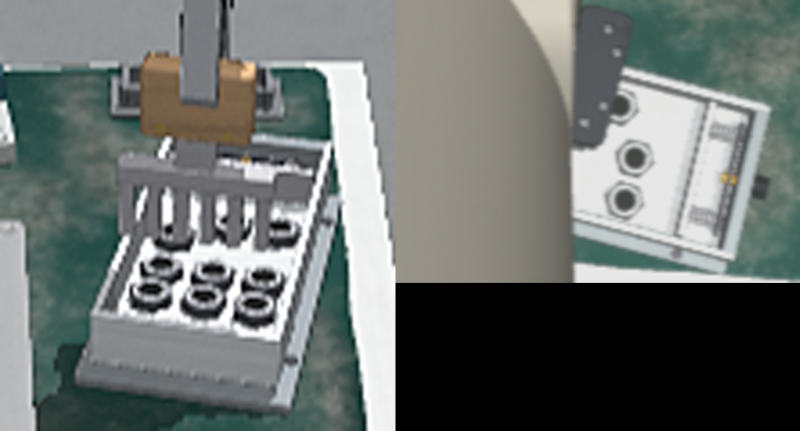

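All nine nuts now lie on the deck in three rows, with nothing standing. The gate plate edge is at about (690,170). I'll lower behind them to 1.5 mm above the deck and check z.

```bash
python3 -m pendant '[[0,0,0.04,0,0,0,1],[0,0,0.02,0,0,0,1],[0,0,0.0085,0,0,0,1],[0,0,0,0,0,0,1],[0,0,0,0,0,0,1]]'; python3 -c "from h import *; pose()"
```

```text
time_s: 11.2
tool_pos: [0.5073, 0.0091, 0.1001]
tcp_rot: [0.001, 0.122, 0.993, 0.0]
force: [0.3, 0.4, -2.2]
gripper_width: 0.0178
t 11.2 feeder x,y mm 0.93 69.68 z 0.1001 ang 76.02 Fv 0.51 Fu 0.22 Fz -2.17
```

```bash
python3 -m pendant '[[0,0,0.001,0,0,0,1],[0,-0.005,0,0,0,0,1],[0,-0.005,0,0,0,0,1],[0,-0.005,0,0,0,0,1],[0,-0.005,0,0,0,0,1],[0,-0.005,0,0,0,0,1],[0,-0.005,0,0,0,0,1],[0,-0.005,0,0,0,0,1],[0,-0.005,0,0,0,0,1],[0,-0.004,0,0,0,0,1],[0,-0.004,0,0,0,0,1],[0,-0.003,0,0,0,0,1],[0,0,0,0,0,0,1]]'; python3 -c "from h import *; pose()"
```

```text
time_s: 12.82
tool_pos: [0.4944, -0.0404, 0.0983]
tcp_rot: [-0.0, 0.122, 0.993, -0.0]
force: [0.7, 1.2, -1.7]
gripper_width: 0.0177
t 12.825 feeder x,y mm 0.41 18.52 z 0.0983 ang 76.04 Fv 1.35 Fu 0.41 Fz -1.71
```

```bash
python3 -m pendant '[[0,-0.002,0,0,0,0,1],[0,-0.002,0,0,0,0,1],[0,-0.002,0,0,0,0,1],[0,-0.002,0,0,0,0,1],[0,0,0,0,0,0,1]]'; python3 -c "from h import *; pose()"; python3 -m pendant '[[0,-0.0015,0,0,0,0,1],[0,-0.0015,0,0,0,0,1],[0,0,0,0,0,0,1]]'
python3 - <<'E'
from h import *
pose()
a=crop(optics.snapshot("side")[:,:,::-1],290,160,400,280,4);b=crop(optics.snapshot("top")[:,:,::-1],270,225,420,330,3)
c=np.zeros((480,440+450,3),np.uint8);c[:,:440]=a;c[:315,440:]=b;cv2.imwrite("pics/s6.png",cv2.resize(c,(800,431)))
E
```

```text
time_s: 13.45
tool_pos: [0.4925, -0.0481, 0.0983]
tcp_rot: [-0.0, 0.122, 0.993, -0.0]
force: [-0.0, -0.1, -1.8]
gripper_width: 0.018
t 13.45 feeder x,y mm 0.43 10.57 z 0.0983 ang 76.04 Fv -0.11 Fu 0.02 Fz -1.77
time_s: 13.82
tool_pos: [0.4918, -0.051, 0.0983]
tcp_rot: [-0.0, 0.121, 0.993, -0.0]
force: [0.2, 0.3, -1.2]
gripper_width: 0.0179
t 13.825 feeder x,y mm 0.46 7.67 z 0.0983 ang 76.04 Fv 0.35 Fu 0.14 Fz -1.16
```

View pics/s6.png

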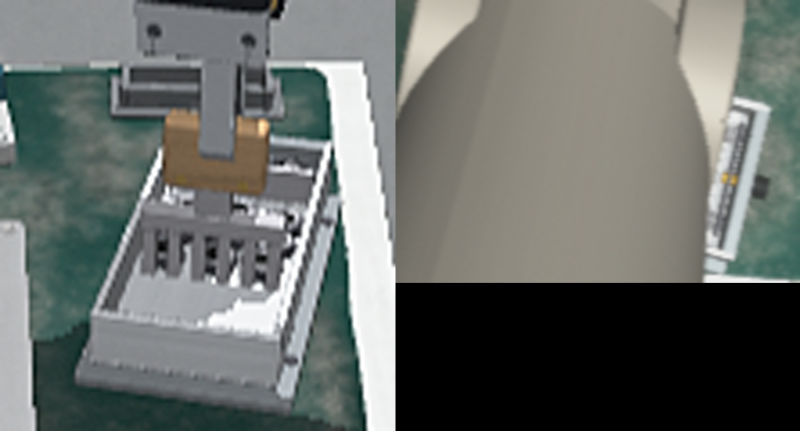

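The layer is ahead of the tines (crop y 230-280) and the deck behind the rake is clear. I'll keep closing in 1 mm steps and watch the force.

```bash
python3 -m pendant '[[0,-0.001,0,0,0,0,1],[0,-0.001,0,0,0,0,1],[0,0,0,0,0,0,1]]'; python3 -c "from h import *; pose()"; python3 -m pendant '[[0,-0.001,0,0,0,0,1],[0,-0.001,0,0,0,0,1],[0,0,0,0,0,0,1]]'; python3 -c "from h import *; pose()"
```

```text
time_s: 14.3
tool_pos: [0.4913, -0.0528, 0.0983]
tcp_rot: [-0.0, 0.121, 0.993, -0.0]
force: [0.9, 1.0, -2.1]
gripper_width: 0.0179
t 14.3 feeder x,y mm 0.42 5.76 z 0.0983 ang 76.05 Fv 1.15 Fu 0.63 Fz -2.1
time_s: 14.68
tool_pos: [0.4908, -0.0548, 0.0983]
tcp_rot: [-0.0, 0.121, 0.993, -0.0]
force: [-0.2, 0.7, -1.6]
gripper_width: 0.0179
t 14.675 feeder x,y mm 0.46 3.71 z 0.0983 ang 76.04 Fv 0.67 Fu -0.4 Fz -1.64
```

```bash
python3 -m pendant '[[0,-0.001,0,0,0,0,1],[0,0,0,0,0,0,1]]'; python3 -c "from h import *; pose()"
```

```text
time_s: 14.92
tool_pos: [0.4906, -0.0557, 0.0983]
tcp_rot: [0.0, 0.121, 0.993, -0.0]
force: [-0.2, 0.6, -1.2]
gripper_width: 0.0176
t 14.925 feeder x,y mm 0.46 2.78 z 0.0983 ang 76.05 Fv 0.54 Fu -0.3 Fz -1.2
```

```bash
python3 -m pendant '[[0,-0.0008,0,0,0,0,1],[0,0,0,0,0,0,1]]'; python3 -c "from h import *; pose()"; python3 -m pendant '[[0,-0.0008,0,0,0,0,1],[0,0,0,0,0,0,1]]' >/dev/null; python3 -c "from h import *; pose()"
```

```text
time_s: 15.18
tool_pos: [0.4904, -0.0565, 0.0983]
tcp_rot: [-0.0, 0.121, 0.993, -0.0]
force: [0.4, 1.7, -1.3]
gripper_width: 0.0177
t 15.175 feeder x,y mm 0.47 1.96 z 0.0983 ang 76.05 Fv 1.72 Fu -0.04 Fz -1.34
t 15.425 feeder x,y mm 0.46 1.13 z 0.0983 ang 76.04 Fv 1.71 Fu 0.45 Fz -1.48
```

```bash
python3 -m pendant '[[0,-0.0008,0,0,0,0,1],[0,0,0,0,0,0,1]]' >/dev/null; python3 -c "from h import *; pose()"; python3 -m pendant '[[0,-0.0005,0,0,0,0,1],[0,0,0,0,0,0,1]]' >/dev/null; python3 -c "from h import *; pose()"
```

```text
t 15.675 feeder x,y mm 0.43 0.37 z 0.0983 ang 76.05 Fv 1.49 Fu 0.24 Fz -2.17
t 15.925 feeder x,y mm 0.47 -0.11 z 0.0983 ang 76.05 Fv 1.33 Fu 0.29 Fz -1.71
```

```bash
python3 -m pendant '[[0,-0.0006,0,0,0,0,1],[0,0,0,0,0,0,1]]' >/dev/null; python3 -c "from h import *; pose()"; python3 -m pendant '[[0,-0.0006,0,0,0,0,1],[0,0,0,0,0,0,1]]' >/dev/null; python3 -c "from h import *; pose()"
```

```text
t 16.175 feeder x,y mm 0.46 -0.72 z 0.0983 ang 76.05 Fv 1.96 Fu -0.36 Fz -1.66
t 16.425 feeder x,y mm 0.44 -1.32 z 0.0983 ang 76.05 Fv 1.22 Fu -0.22 Fz -2.26
```

```bash
python3 -m pendant '[[0,-0.0006,0,0,0,0,1],[0,0,0,0,0,0,1]]' >/dev/null; python3 -c "from h import *; pose()"; python3 -m pendant '[[0,-0.0004,0,0,0,0,1],[0,0,0,0,0,0,1]]' >/dev/null; python3 -c "from h import *; pose()"
```

```text
t 16.675 feeder x,y mm 0.44 -1.95 z 0.0983 ang 76.05 Fv 1.08 Fu -0.41 Fz -1.77
t 16.925 feeder x,y mm 0.47 -2.32 z 0.0983 ang 76.05 Fv 0.54 Fu 0.29 Fz -2.9
```

```bash
python3 -m pendant '[[0,-0.0007,0,0,0,0,1],[0,0,0,0,0,0,1]]' >/dev/null; python3 -c "from h import *; pose()"; python3 -m pendant '[[0,-0.0006,0,0,0,0,1],[0,0,0,0,0,0,1]]' >/dev/null; python3 -c "from h import *; pose()"
```

```text
t 17.175 feeder x,y mm 0.45 -3.05 z 0.0983 ang 76.05 Fv 0.66 Fu 0.58 Fz -1.51
t 17.425 feeder x,y mm 0.43 -3.65 z 0.0983 ang 76.05 Fv 0.29 Fu -0.18 Fz -1.82
```

```bash
python3 -m pendant '[[0,-0.0006,0,0,0,0,1],[0,0,0,0,0,0,1]]' >/dev/null; python3 -c "from h import *; pose()"; python3 -m pendant '[[0,-0.0005,0,0,0,0,1],[0,0,0,0,0,0,1]]' >/dev/null; python3 -c "from h import *; pose()"
```

```text
t 17.675 feeder x,y mm 0.44 -4.22 z 0.0983 ang 76.05 Fv 0.37 Fu -0.16 Fz -1.29
t 17.925 feeder x,y mm 0.44 -4.71 z 0.0983 ang 76.05 Fv 0.52 Fu 0.07 Fz -0.83
```

```bash
python3 -m pendant '[[0,-0.0005,0,0,0,0,1],[0,0,0,0,0,0,1]]' >/dev/null; python3 -c "from h import *; pose()"
```

```text
t 18.175 feeder x,y mm 0.45 -5.22 z 0.0983 ang 76.05 Fv 1.87 Fu 0.62 Fz -1.78
```

```bash
python3 -m pendant '[[0,-0.0005,0,0,0,0,1],[0,0,0,0,0,0,1]]' >/dev/null; python3 -c "from h import *; pose()"; python3 -m pendant '[[0,-0.0004,0,0,0,0,1],[0,0,0,0,0,0,1]]' >/dev/null; python3 -c "from h import *; pose()"
```

```text
t 18.425 feeder x,y mm 0.46 -5.73 z 0.0983 ang 76.05 Fv 1.38 Fu 0.4 Fz -1.17
t 18.675 feeder x,y mm 0.49 -6.11 z 0.0983 ang 76.05 Fv 1.16 Fu 0.68 Fz -1.93
```

```bash
python3 -m pendant '[[0,-0.0004,0,0,0,0,1],[0,0,0,0,0,0,1]]' >/dev/null; python3 -c "from h import *; pose()"
```

```text
t 18.925 feeder x,y mm 0.46 -6.49 z 0.0983 ang 76.05 Fv 0.9 Fu 0.09 Fz -2.5
```

```bash
python3 -m pendant '[[0,-0.0004,0,0,0,0,1],[0,0,0,0,0,0,1]]' >/dev/null; python3 -c "from h import *; pose()"
```

```text
t 19.175 feeder x,y mm 0.47 -6.91 z 0.0983 ang 76.05 Fv 1.67 Fu 0.26 Fz -0.86
```

```bash
cat > chk.py <<'E'
from h import *
import sys
pose(); o=observe(); sys.exit(bool(o["force"][:2]@np.array([.2419,.9703])>float(sys.argv[1])))
E
set -e
python3 -m pendant '[[0,-0.0005,0,0,0,0,1],[0,0,0,0,0,0,1]]' >/dev/null; python3 chk.py 2.8
python3 -m pendant '[[0,-0.0005,0,0,0,0,1],[0,0,0,0,0,0,1]]' >/dev/null; python3 chk.py 2.8
python3 -m pendant '[[0,-0.0005,0,0,0,0,1],[0,0,0,0,0,0,1]]' >/dev/null; python3 chk.py 2.8
python3 -m pendant '[[0,-0.0005,0,0,0,0,1],[0,0,0,0,0,0,1]]' >/dev/null; python3 chk.py 2.8
python3 -m pendant '[[0,-0.0005,0,0,0,0,1],[0,0,0,0,0,0,1]]' >/dev/null; python3 chk.py 2.8
python3 -m pendant '[[0,-0.0005,0,0,0,0,1],[0,0,0,0,0,0,1]]' >/dev/null; python3 chk.py 2.8
```

```text
t 19.425 feeder x,y mm 0.47 -7.36 z 0.0983 ang 76.05 Fv 1.83 Fu -0.22 Fz -1.15
t 19.675 feeder x,y mm 0.5 -7.78 z 0.0983 ang 76.05 Fv 1.96 Fu 0.44 Fz -2.57
t 19.925 feeder x,y mm 0.46 -8.5 z 0.0983 ang 76.05 Fv 1.3 Fu -0.13 Fz -1.16
t 20.175 feeder x,y mm 0.47 -8.9 z 0.0983 ang 76.05 Fv 1.49 Fu 0.71 Fz -2.29
t 20.425 feeder x,y mm 0.47 -9.26 z 0.0983 ang 76.06 Fv 3.59 Fu 0.98 Fz -2.23
```

```bash
python3 -m pendant '[[0,0,0,0,0,0,1]]' >/dev/null; python3 chk.py 9; set -e
python3 -m pendant '[[0,-0.0003,0,0,0,0,1],[0,0,0,0,0,0,1]]' >/dev/null; python3 chk.py 4.5
python3 -m pendant '[[0,-0.0003,0,0,0,0,1],[0,0,0,0,0,0,1]]' >/dev/null; python3 chk.py 4.5
python3 -m pendant '[[0,-0.0003,0,0,0,0,1],[0,0,0,0,0,0,1]]' >/dev/null; python3 chk.py 4.5
```

```text
t 20.55 feeder x,y mm 0.52 -9.29 z 0.0983 ang 76.05 Fv 2.12 Fu 0.77 Fz -1.61
t 20.8 feeder x,y mm 0.48 -9.55 z 0.0983 ang 76.06 Fv 4.16 Fu 1.27 Fz -1.17
t 21.05 feeder x,y mm 0.47 -9.88 z 0.0983 ang 76.05 Fv 4.97 Fu 0.71 Fz -2.29
```

```bash
set -e
python3 -m pendant '[[0,-0.0002,0,0,0,0,1],[0,0,0,0,0,0,1]]' >/dev/null; python3 chk.py 7
python3 -m pendant '[[0,-0.0002,0,0,0,0,1],[0,0,0,0,0,0,1]]' >/dev/null; python3 chk.py 7
python3 -m pendant '[[0,-0.0002,0,0,0,0,1],[0,0,0,0,0,0,1]]' >/dev/null; python3 chk.py 7
python3 -m pendant '[[0,-0.0002,0,0,0,0,1],[0,0,0,0,0,0,1]]' >/dev/null; python3 chk.py 7
```

```text
t 21.3 feeder x,y mm 0.47 -10.06 z 0.0983 ang 76.06 Fv 5.85 Fu 1.32 Fz -2.07
t 21.55 feeder x,y mm 0.51 -10.25 z 0.0983 ang 76.05 Fv 5.82 Fu 1.26 Fz -0.92
t 21.8 feeder x,y mm 0.53 -10.36 z 0.0983 ang 76.06 Fv 5.89 Fu 0.87 Fz -1.31
t 22.05 feeder x,y mm 0.53 -10.49 z 0.0983 ang 76.06 Fv 5.93 Fu 0.36 Fz -0.96
```

```bash
set -e
python3 -m pendant '[[0,-0.0003,0,0,0,0,1],[0,0,0,0,0,0,1]]' >/dev/null; python3 chk.py 7.3
python3 -m pendant '[[0,-0.0003,0,0,0,0,1],[0,0,0,0,0,0,1]]' >/dev/null; python3 chk.py 7.3
python3 -m pendant '[[0,-0.0002,0,0,0,0,1],[0,0,0,0,0,0,1]]' >/dev/null; python3 chk.py 7.3
python3 -m pendant '[[0,-0.0002,0,0,0,0,1],[0,0,0,0,0,0,1]]' >/dev/null; python3 chk.py 7.3
```

```text
t 22.3 feeder x,y mm 0.54 -10.75 z 0.0983 ang 76.06 Fv 5.94 Fu 1.27 Fz -1.41
t 22.55 feeder x,y mm 0.59 -10.94 z 0.0984 ang 76.06 Fv 6.3 Fu 0.26 Fz -0.98
t 22.8 feeder x,y mm 0.63 -11.14 z 0.0984 ang 76.07 Fv 7.34 Fu 1.4 Fz 0.19
```

```bash
python3 -m pendant '[[0,0,0,0,0,0,1],[0,0,0,0,0,0,1]]' >/dev/null; python3 chk.py 9; python3 -m pendant '[[0,0,0,0,0,0,1]]' >/dev/null; python3 chk.py 9
python3 - <<'E'
from h import *
a=crop(optics.snapshot("side")[:,:,::-1],290,130,400,270,4); cv2.imwrite("pics/s7.png",a)
pose()
E
```

```text
t 23.05 feeder x,y mm 0.61 -11.19 z 0.0984 ang 76.06 Fv 6.12 Fu -0.14 Fz -0.34
t 23.175 feeder x,y mm 0.58 -11.14 z 0.0984 ang 76.07 Fv 7.43 Fu 0.76 Fz -0.38
t 23.225 feeder x,y mm 0.62 -11.17 z 0.0984 ang 76.07 Fv 6.94 Fu 0.78 Fz -1.02
```

View pics/s7.png

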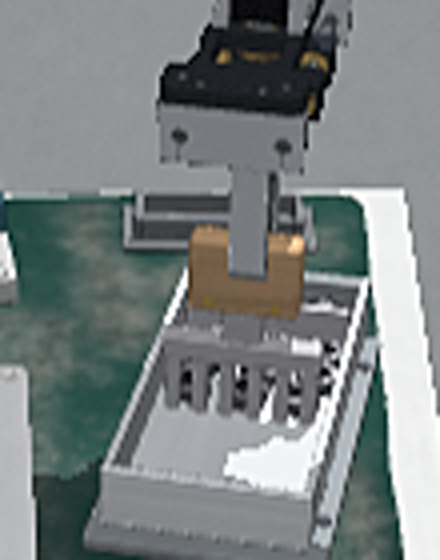

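The layer is closed ahead of the tines and the rake looks only slightly tilted. The force holds steady at about 7 N. Some of that is friction in the layer, so I'll add a touch more to be sure the gate sees well over 4 N; it can't see more than the rake delivers.

```bash
set -e
python3 -m pendant '[[0,-0.0002,0,0,0,0,1],[0,0,0,0,0,0,1]]' >/dev/null; python3 chk.py 8.8
python3 -m pendant '[[0,-0.0002,0,0,0,0,1],[0,0,0,0,0,0,1]]' >/dev/null; python3 chk.py 8.8
python3 -m pendant '[[0,-0.0002,0,0,0,0,1],[0,0,0,0,0,0,1]]' >/dev/null; python3 chk.py 8.8
python3 -m pendant '[[0,-0.0002,0,0,0,0,1],[0,0,0,0,0,0,1]]' >/dev/null; python3 chk.py 8.8
```

```text
t 23.475 feeder x,y mm 0.6 -11.31 z 0.0984 ang 76.06 Fv 6.82 Fu -0.16 Fz -0.9
t 23.725 feeder x,y mm 0.61 -11.43 z 0.0984 ang 76.07 Fv 7.38 Fu 1.09 Fz -0.76
t 23.975 feeder x,y mm 0.65 -11.68 z 0.0984 ang 76.06 Fv 6.59 Fu 0.69 Fz -0.16
t 24.225 feeder x,y mm 0.65 -11.75 z 0.0984 ang 76.07 Fv 7.68 Fu 0.37 Fz -1.2
```

```bash
set -e
python3 -m pendant '[[0,-0.0003,0,0,0,0,1],[0,0,0,0,0,0,1]]' >/dev/null; python3 chk.py 9
python3 -m pendant '[[0,-0.0003,0,0,0,0,1],[0,0,0,0,0,0,1]]' >/dev/null; python3 chk.py 9
python3 -m pendant '[[0,-0.0003,0,0,0,0,1],[0,0,0,0,0,0,1]]' >/dev/null; python3 chk.py 9
python3 -m pendant '[[0,-0.0003,0,0,0,0,1],[0,0,0,0,0,0,1]]' >/dev/null; python3 chk.py 9
python3 -m pendant '[[0,0,0,0,0,0,1],[0,0,0,0,0,0,1]]' >/dev/null; python3 chk.py 9
```

```text
t 24.475 feeder x,y mm 0.7 -12.08 z 0.0985 ang 76.07 Fv 7.23 Fu 0.49 Fz -0.45
t 24.725 feeder x,y mm 0.68 -12.32 z 0.0985 ang 76.07 Fv 7.88 Fu 0.22 Fz 0.77
t 24.975 feeder x,y mm 0.71 -12.67 z 0.0985 ang 76.07 Fv 7.81 Fu -0.49 Fz 0.41
t 25.225 feeder x,y mm 0.7 -12.85 z 0.0985 ang 76.07 Fv 8.13 Fu -0.16 Fz 0.63
t 25.475 feeder x,y mm 0.68 -12.85 z 0.0985 ang 76.07 Fv 7.7 Fu -0.08 Fz 0.09
```

Holding about 8 N. I'll back off 3 mm and push again once, so the settled layer presses cleanly and any jamming shows up.

```bash
set -e
python3 -m pendant '[[0,0.0015,0,0,0,0,1],[0,0.0015,0,0,0,0,1],[0,0,0,0,0,0,1]]' >/dev/null; python3 chk.py 9
python3 -m pendant '[[0,-0.0006,0,0,0,0,1],[0,0,0,0,0,0,1]]' >/dev/null; python3 chk.py 9
python3 -m pendant '[[0,-0.0006,0,0,0,0,1],[0,0,0,0,0,0,1]]' >/dev/null; python3 chk.py 8
python3 -m pendant '[[0,-0.0006,0,0,0,0,1],[0,0,0,0,0,0,1]]' >/dev/null; python3 chk.py 8
python3 -m pendant '[[0,-0.0006,0,0,0,0,1],[0,0,0,0,0,0,1]]' >/dev/null; python3 chk.py 8
python3 -m pendant '[[0,-0.0004,0,0,0,0,1],[0,0,0,0,0,0,1]]' >/dev/null; python3 chk.py 8
```

```text
t 25.85 feeder x,y mm 0.51 -10.74 z 0.0983 ang 76.05 Fv 2.02 Fu 1.31 Fz -0.09
t 26.1 feeder x,y mm 0.51 -11.13 z 0.0983 ang 76.05 Fv 5.7 Fu -0.19 Fz 1.75
t 26.35 feeder x,y mm 0.53 -11.55 z 0.0983 ang 76.06 Fv 5.65 Fu 0.22 Fz 0.43
t 26.6 feeder x,y mm 0.57 -11.94 z 0.0984 ang 76.06 Fv 7.11 Fu 1.27 Fz 0.85
t 26.85 feeder x,y mm 0.61 -12.41 z 0.0984 ang 76.06 Fv 8.06 Fu 0.84 Fz 0.12
```

```bash
python3 -m pendant '[[0,-0.0005,0,0,0,0,1],[0,0,0,0,0,0,1]]' >/dev/null; python3 chk.py 9
python3 -m pendant '[[0,0,0,0,0,0,1],[0,0,0,0,0,0,1],[0,0,0,0,0,0,1]]' >/dev/null; python3 chk.py 9
```

```text
t 27.1 feeder x,y mm 0.57 -12.76 z 0.0984 ang 76.07 Fv 8.24 Fu -0.42 Fz 0.1
t 27.475 feeder x,y mm 0.61 -12.74 z 0.0984 ang 76.07 Fv 8.52 Fu -0.17 Fz 0.16
```

The second push gave a springy rise at 3-4 N/mm and 8.4 N held for 0.4 s. I'll draw back, lift out, and hover over the rest to look at the layer.

```bash
python3 -m pendant '[[0,0.002,0,0,0,0,1],[0,0.005,0,0,0,0,1],[0,0.015,0,0,0,0,1],[0,0.02,0,0,0,0,1],[0,0.02,0,0,0,0,1],[0,0,-0.04,0,0,0,1],[0,0,-0.05,0,0,0,1],[-0.0099,-0.0506,0,0,0,0,1],[-0.0099,-0.0506,0,0,0,0,1],[-0.0099,-0.0506,0,0,0,0,1],[-0.0099,-0.0506,0,0,0,0,1],[-0.0099,-0.0506,0,0,0,0,1],[-0.0099,-0.0506,0,0,0,0,1],[0,0,0,0,0,-5.8,1],[0,0,0,0,0,-5.8,1],[0,0,0,0,0,0,1]]'
python3 - <<'E'
from h import *
pose()
a=crop(optics.snapshot("side")[:,:,::-1],280,100,400,280,3);b=crop(optics.snapshot("top")[:,:,::-1],270,230,420,330,3)
c=np.zeros((540,810,3),np.uint8);c[:,:360]=a;c[:300,360:]=b;cv2.imwrite("pics/s8.png",c[:,:800])
for cam in("side","top"):
    for d in models.search_frame(cam,"nut_0")[:14]:
        w=px2w(cam,d["xy"],.0285)[0,:2]-np.array([.4895,-.0583]); t=np.deg2rad(-14)
        print(cam,np.round(d["xy"]),round(d["confidence"],2),"feeder mm",(1000*np.array([w@[np.cos(t),np.sin(t)],w@[-np.sin(t),np.cos(t)]])).round(1))
E
```

```text
time_s: 29.48
tool_pos: [0.4863, -0.3198, 0.1881]
tcp_rot: [-0.0, 0.021, 1.0, 0.0]
force: [0.3, 0.4, -1.7]
gripper_width: 0.0182
t 29.475 feeder x,y mm 60.13 -254.52 z 0.1881 ang 87.63 Fv 0.43 Fu 0.18 Fz -1.74
side [358. 216.] 0.63 feeder mm [ -3.7 -76.4]
side [365. 230.] 0.58 feeder mm [-28.  -19.6]
side [371. 219.] 0.58 feeder mm [-33.6 -70.9]
side [334. 224.] 0.54 feeder mm [ 44.2 -30.5]
side [346. 213.] 0.53 feeder mm [ 25.4 -81.4]
side [370. 224.] 0.45 feeder mm [-35.9 -50.5]
side [336. 217.] 0.37 feeder mm [ 43.1 -58.7]
top [362. 286.] 0.66 feeder mm [ -4.4 -56.1]
top [347. 281.] 0.58 feeder mm [ -2.6 -27.4]
top [355. 301.] 0.57 feeder mm [-35.6 -50.5]
top [366. 304.] 0.53 feeder mm [-34.4 -71.8]
top [372. 288.] 0.53 feeder mm [ -4.7 -74.8]
top [351. 259.] 0.44 feeder mm [ 39.1 -23.7]
```

View pics/s8.png

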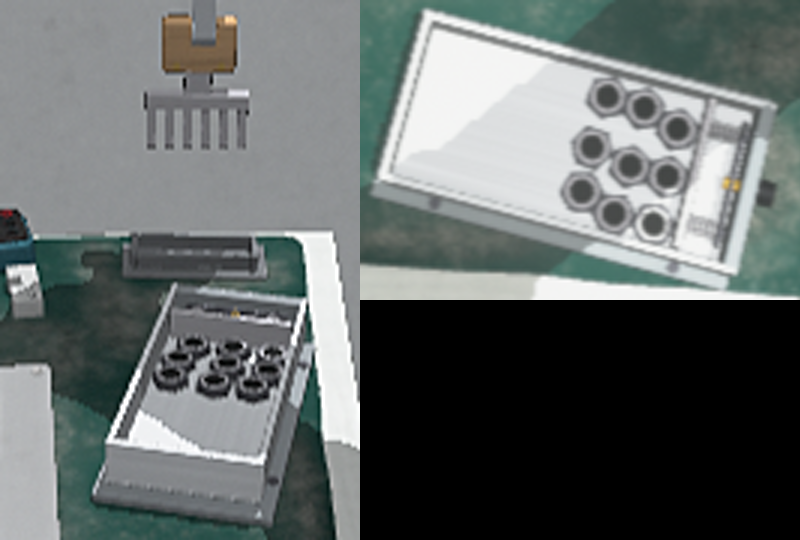

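All nine nuts lie flat in one layer against the gate: the nut holes in the top crop at (577-680, 95-225), touching the plate at x≈690. The rake hangs straight over its pocket, so I'll lower it.

```bash
python3 -m pendant '[[0,0.001,0.04,0,0,0,1],[0,0,0.04,0,0,0,1],[0,0,0.015,0,0,0,1],[0,0,0.005,0,0,0,1],[0,0,0.002,0,0,0,1],[0,0,0,0,0,0,1],[0,0,0,0,0,0,1]]'; python3 -m pendant '[[0,0,0.0007,0,0,0,1],[0,0,0,0,0,0,1]]';python3 -m pendant '[[0,0,0.0007,0,0,0,1],[0,0,0,0,0,0,1]]'
```

```text
time_s: 30.55
tool_pos: [0.4866, -0.3195, 0.087]
tcp_rot: [0.001, 0.021, 1.0, -0.0]
force: [-0.4, -1.5, -1.2]
gripper_width: 0.0176
time_s: 30.8
tool_pos: [0.4862, -0.3193, 0.0857]
tcp_rot: [0.0, 0.02, 1.0, -0.0]
force: [-0.1, -1.0, -1.0]
gripper_width: 0.0177
time_s: 31.05
tool_pos: [0.4861, -0.3193, 0.0848]
tcp_rot: [-0.0, 0.021, 1.0, 0.0]
force: [0.4, 0.5, -2.0]
gripper_width: 0.0178
```

```bash
python3 -m pendant '[[0,0,0.0006,0,0,0,1],[0,0,0,0,0,0,1],[0,0,0,0,0,0,1]]';python3 -m pendant '[[0,0,0.0006,0,0,0,1],[0,0,0,0,0,0,1]]'
```

```text
time_s: 31.42
tool_pos: [0.4862, -0.3193, 0.0843]
tcp_rot: [-0.0, 0.02, 1.0, -0.0]
force: [0.2, -0.7, -1.1]
gripper_width: 0.0176
time_s: 31.68
tool_pos: [0.4861, -0.3193, 0.0837]
tcp_rot: [-0.0, 0.02, 1.0, -0.0]
force: [0.2, -0.3, -1.8]
gripper_width: 0.018
```

```bash
python3 -m pendant '[[0,0,0.0005,0,0,0,1],[0,0,0,0,0,0,1],[0,0,0,0,0,0,1]]';python3 -m pendant '[[0,0,0.0005,0,0,0,1],[0,0,0,0,0,0,1],[0,0,0,0,0,0,1]]'
```

```text
time_s: 32.05
tool_pos: [0.4862, -0.3194, 0.0834]
tcp_rot: [0.0, 0.021, 1.0, -0.0]
force: [-2.5, 0.3, 5.6]
gripper_width: 0.0175
time_s: 32.42
tool_pos: [0.4864, -0.3195, 0.0834]
tcp_rot: [0.0, 0.021, 1.0, -0.0]
force: [-3.7, 2.1, 14.4]
gripper_width: 0.0175
```

It's seated on the floor at z 0.0834, the same height as at pick-up. I'll ease off, release, and lift clear.

```bash
python3 -m pendant '[[0,0,-0.0006,0,0,0,1],[0,0,0,0,0,0,1],[0,0,0,0,0,0,0.7],[0,0,0,0,0,0,0.7],[0,0,0,0,0,0,0.5],[0,0,0,0,0,0,0.3],[0,0,0,0,0,0,0.3],[0,0,0,0,0,0,0.3]]'; python3 -m pendant '[[0,0,-0.02,0,0,0,0.3],[0,0,-0.04,0,0,0,0.3],[0,0,-0.05,0,0,0,0.3],[0,0,-0.06,0,0,0,0.3],[0.06,0,0,0,0,0,0.3],[0.06,0.01,0,0,0,0,0.3],[0,0,0,0,0,0,0.3],[0,0,0,0,0,0,0.3]]'
python3 - <<'E'
from h import *
for cam in("top","side"):
    im=optics.snapshot(cam); cv2.imwrite(f"pics/end_{cam}.png",im[:,:,::-1])
    for q in("rake","rest","dish","tape","gauge"):
        r=models.cut_out(cam,q)
        print(cam,q,[(np.round(d["xy"]).tolist(),round(d["confidence"],2),cv2.boundingRect(d["region"].astype(np.uint8))) for d in r[:1]])
# orange grip by colour, before/after
for n in("top0","end_top","side0","end_side"):
    h=cv2.cvtColor(cv2.imread(f"pics/{n}.png"),cv2.COLOR_BGR2HSV)
    m=cv2.inRange(h,(5,60,60),(25,255,255)); x0,y0,x1,y1=(460,240,510,320) if "top" in n else (315,130,380,200)
    s=m[y0:y1,x0:x1]; p=cv2.findNonZero(s); print(n,len(p),(p[:,0].mean(0)+[x0,y0]).round(1),cv2.boundingRect(s))
    d=None
print(observe()["time_s"])
E
```

```text
time_s: 33.42
tool_pos: [0.4861, -0.3193, 0.0833]
tcp_rot: [-0.0, 0.021, 1.0, 0.0]
force: [0.4, -0.5, -0.1]
gripper_width: 0.064
time_s: 34.42
tool_pos: [0.3673, -0.3045, 0.2545]
tcp_rot: [0.001, 0.02, 1.0, 0.0]
force: [0.4, 0.2, 0.1]
gripper_width: 0.0659
top rake [([478.0, 274.0], 0.76, (467, 255, 25, 48))]
top rest [([462.0, 288.0], 0.86, (452, 249, 33, 67))]
top dish [([167.0, 276.0], 0.78, (145, 251, 48, 49))]
top tape [([162.0, 206.0], 0.93, (149, 189, 38, 36))]
top gauge [([434.0, 207.0], 0.88, (420, 198, 33, 18))]
side rake [([343.0, 164.0], 0.64, (327, 146, 34, 39))]
side rest [([345.0, 185.0], 0.74, (320, 178, 49, 16))]
side dish [([364.0, 339.0], 0.58, (336, 321, 54, 43))]
side tape [([281.0, 351.0], 0.64, (262, 332, 41, 39))]
side gauge [([288.0, 198.0], 0.5, (283, 189, 12, 17))]
top0 537 [484.4 274.5] (16, 17, 17, 36)
end_top 534 [483.6 274.7] (16, 17, 16, 36)
side0 403 [344.4 153.9] (18, 15, 24, 19)
end_side 391 [345. 154.] (19, 16, 23, 18)
35.025
```

```bash
python3 -c "
from plant import workorder; print(workorder.job_done())"
```

```text
the job is handed in; nothing more can be done
None
```

The job is handed in at about 35 s of the 64 s allowed. No verdict was reported.

- **Raking:** I took the rake from its rest, pushed the three top nuts off forwards, and then raked everything from behind to the gate. The second push rose springily at about 3–4 N/mm. The wrist reading along the push peaked at about 8.5 N and was about 8.4 N over the 0.4 s hold.
- **Layer check:** The last picture, taken after raking, shows all nine nuts flat in one layer against the gate plate, with all centres past the middle of the trough. The networks located only 6 or 7 of the nine nuts, so the count of nine rests on that picture.
- **Rake check:** It touched the pocket floor at the same tool height as at pick-up, within 0.1 mm. After release, the grip showed within 1 pixel (about 2 mm) of its starting place in both cameras, about 2–3 mm from my estimate of the pocket centre.
- **Bystanders:** The dish and gauge are within a pixel or two of where they started. The tape's network position in the top view shifted 5 to 7 px, but the side view agreed within 2 px. I took the shift as detector scatter, since the gripper passed well clear of it.
- **Not measured directly:** The force on the gate itself is inferred from the wrist reading. Less the roughly 1–1.5 N of sliding friction I saw while raking, it would be about 7 N.
- **Seating force:** Setting the rake down briefly read about 14 N on the pocket floor, and I eased off before releasing.

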